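# Reset the length stop of a bead jig to a sizing block

## Task

Set the bracelet-length jig to the wooden sizing block lying in it: loosen the black clamp knob on the sliding stop, slide the stop along so that the block is held snug, with no gaps, between the stop and the end fence, then tighten the knob firmly again so that the stop is locked, and let go. Leave the other things on the table where they are.

Things in the scene. Friction and masses are not known exactly. Their poses are not given: they have to be found in the camera images.
- jig: Fixed jig: white laminate base 116 (x) by 390 (y) by 16 mm, with an aluminium rail 12 mm wide and 12 mm high along each long edge and a bed 80 mm wide between them, its floor 16 mm above the table. Origin on the table, on the rails' centre line; +y runs along the rails to the end fence, z up. Place and yaw differ each time.
- fence_face (a point): Middle of the inner face of the end fence, a dark wooden bar across the jig's +y end, 56 mm high and 22 mm thick. In the jig's axes, at y = 160 mm, 30 mm above the table.
- stop (a joint): Position (m) of the sliding stop, 0 to 0.19, growing towards the fence (jig +y). The stop is a dark wooden carriage across both rails, 116 mm wide, 56 mm long, top 56 mm above the table. Its front face is (0.282 - value) m from the fence face, so 100 mm (the block's length) at 0.182. Free, it slides with about 1.5 N; clamped, a friction pad holds it (17 N at knob 1.0, 28 N at 1.4).
- stop_face (a point): Middle of the stop's front face, the one that looks to the fence, 30 mm above the table; in the jig's axes.
- clamp (a joint): Angle (rad) of the black clamp knob on the stop: 0 loose, 1.4 tight, hard stops at both; grows clockwise from above (tightening). It starts locked. The pad grips from about 0.5 on, harder the farther it is turned; firmly locked is well beyond 1.0, best up to 1.4. Needs 0.15 N m, 0.3 at the tight end; stays where left. The bar lies along the rails at 1.4, nearly across at 0.
- knob_grip (a point): Point on the upright axis of the clamp knob at mid-height of its grip bar, 82 mm above the table, 28 mm behind the stop's front face. Bar 64 mm long, 16 wide, 28 high (68 to 96 mm above the table), on a round hub 12 mm high, 34 mm across. x of this point runs along the bar, z up; it turns with the knob and rides with the stop.
- sizing_block: Loose plain wooden block 44 (x) by 100 (y) by 28 mm, 90 g, lying in the bed of the jig between stop and fence, its y roughly along the rails, at first clear of both. Origin in the middle of its underside.
- bead_box: Bystander: clear case of beads 110 by 200 by 36 mm, origin under its centre.
- pliers: Bystander: small pliers lying flat, about 170 mm long, 12 mm high.
- bead_jar: Bystander: closed pale jar with a metal lid, 60 mm across, 75 mm high.
- spool: Bystander: upright spool, 56 mm across, 50 mm high.
Things that resemble listed ones, but are neither listed nor needed, are in the scene too. Of the things that look like the sizing_block, the largest one is meant.

How it is judged (in metres and radians):
On the way:
1. the clamp knob is loosened while the stop is still short of the block (value of joint clamp below 0.7 rad and value of joint stop below 0.17 m), for 0.1 s.
At the end, for the whole second after the job is handed in: The block lies flat in the bed of the jig between the fence and the stop, with at most 4 mm of free play in all (stop joint beyond 0.178), the clamp knob is tightened beyond 1.0 rad, and everything is at rest (value of joint stop between 0.178 and 0.185 m and value of joint clamp above 1 rad and y of sizing_block in the frame of jig between 0.105 and 0.114 m and x of sizing_block in the frame of jig between -0.025 and 0.025 m and z of sizing_block in the frame of jig below 0.02 m and angle between sizing_block's own z axis and vertical below 0.05 rad and linear speed of sizing_block below 0.01 m/s and velocity of joint stop between -0.005 and 0.005 m/s); the robot touches nothing.
It fails at once if a bystander (bead case, pliers, jar or spool) is moved more than 30 mm (distance of any of bead_box, pliers, bead_jar, spool from where it was at the start of the episode above 0.03 m).
It also fails if it takes over 42 s, if anything falls off the work surface, if the arm or the gripper's body presses on something with over 40 N, if the wrist force passes 120 N, or if a joint passes its speed limit or range.

## Robot

A 6-joint arm with a two-finger parallel gripper is mounted at the origin on the work surface. World frame = base frame: x ahead of the robot, y to its left, z up, the work surface at z = 0. Lengths are in m, angles in degrees, forces in N, time in s.
With the tool pointing down it reaches from about 0.375 to 0.925 m from the base axis. Payload 5.7 kg.
Tool frame: the origin (TCP) lies midway between the tips of the shut fingers; the grasp point (between the pads) lies 19 mm behind it (robot.grip_depth is the z of the grasp point in the tool frame, in m); z points along the fingers, y is the line along which they close (so a half turn about z gives the same grasp; the last joint's range is limited). The gripper opens to 88 mm and grips with 3 to 60 N. Pads are 20 mm wide; open, the fingers measure 115 mm over their backs; the gripper's body (75 mm by 178 mm) begins 61 mm behind the grasp point.
Start: joints at [-77.47, 20.558, 86.54, -0, 72.909, -6.595], TCP at [0.197, -0.567, 0.223] pointing down, gripper open.
Joint ranges: [-170.27, 170.27], [-57.76, 135], [12.27, 136.19], [-55.21, 235.2], [11.17, 155.16], [-170.74, 170.74]. Speed limits (degrees/s): [136.94, 136.94, 180, 180, 180, 180].

## Interface

Orientations are given as a 3x3 rotation matrix whose columns are the frame's x, y, z axes.
In Python, from rig import sense, cams, robot gives the robot as it stands.
- The arm moves only by the shell command python3 -m pendant 'ROWS' [FORCE]. ROWS is JSON, a list of rows, each a list of 3 entries, a list of its own where there are three numbers: the shift along the tool's x, y, z each as a share of 75 cm, from -1 to 1, then the turn, a rotation vector about the tool's x, y, z each as a share of pi rad, from -1 to 1, then the finger opening in mm, from 0 to 87.8. In form: [[[dx, dy, dz], [rx, ry, rz], gripper], ...]. A call has 1 to 12 rows; each row is the pose to reach, as a shift and turn from the pose commanded when the call began, along the tool's axes at that moment, turning the shorter way round; what a row does not reach only later rows make up. A row lasts 1/10 s, in which the tool goes at most 50 mm and 8.59 degrees, less where a joint would pass 70% of its speed; a pose out of reach is approached as far as the arm can. A call with a number of a shift or a turn outside -1 to 1 is refused whole. A call with a gripper value outside its range is refused whole. The fingers move at their own pace and stop on an object; FORCE is the grip in N (left out, the last holds). Time passes only in rows, so rows that repeat a pose let the fingers close. It gives the time, the measured TCP pose, the force, the opening and the grip force at its end, in the units of the state.
- sense(): the state, without advancing time (a new reading comes with each control period).
- cams.get_image(name): name is "side" or "top"; returns a dict with "image" (400x640x3 uint8, blue, green, red), "fovy" (degrees; the focal length in pixels is half the picture's height over the tangent of half this angle, whatever the lens; pixels are square), "cx", "cy" (the principal point, pixels), "cam_to_world" (4x4, takes a point from camera to world coordinates). Camera axes: x right, y up, looking along -z (the intrinsics and any distortion apply to the point x, -y, -z); pixel columns grow to the right and rows downward; lengths in m; the calibration is good to about 2 mm. A picture is of the moment at which its call begins. There is no depth.
- robot.hand_in(): hands the job in; it is judged then, once.
The state is a dict: "t": time; "joint_pos": joint angles; "qd": joint speeds; "tau": joint torques, N m; "tcp_pos": TCP position; "tool_rot": TCP orientation; "contact_force": force on the tool from outside, world axes, zero at the start; "ft_torque": the same for the moment, N m; "opening": opening from 0.0 (shut) to 1.0 (fully open); "finger_force": force on a finger pad.
Only numpy, scipy, OpenCV 4.12 (cv2) and the standard library are available. Lean on these libraries where they do the work, as an engineer would, in place of code of your own. Each camera call takes 0.05 s, during which the arm holds its last target. There are 200 camera calls.

## Working session

There is one attempt and no reset: what is moved stays moved. The work goes in short steps, Python scripts to look and compute and a shell command to move; the robot and the scene stay as the last step left them, time stands still between calls to the robot, and variables do not carry over. Pictures are saved under pics/ and viewed, at most 10 in all, crops included, and the job is handed in when it is done.

```bash
ls; mkdir -p pics; python3 - <<'E'
from rig import sense,cams,robot
import cv2,json
for n in("top","side"):
    d=cams.get_image(n); cv2.imwrite(f"pics/{n}0.png",d["image"]); print(n,d["fovy"],d["cx"],d["cy"],d["cam_to_world"],[k for k in d])
s=sense(); print(s["t"],s["tcp_pos"],s["tool_rot"],robot.grip_depth)
E
```

```text
pics
top 46.742668755338656 318.06414133152134 199.51897109310252 [[-1.83916222e-02  9.85583253e-01 -1.68188582e-01  3.40682471e-01]
 [-9.99826286e-01 -1.86382506e-02  1.12252850e-04 -1.63527944e-03]
 [-3.02410642e-03  1.68161430e-01  9.85754832e-01  1.39725039e+00]
 [ 0.00000000e+00  0.00000000e+00  0.00000000e+00  1.00000000e+00]] ['image', 'fovy', 'cx', 'cy', 'cam_to_world']
side 53.77681116956928 322.3454233284367 198.86543085360353 [[-0.987489    0.10246892 -0.11985659  0.39774023]
 [-0.15705431 -0.70718235  0.68936715  0.84440322]
 [-0.01412176  0.69956647  0.71442798  0.94281124]
 [ 0.          0.          0.          1.        ]] ['image', 'fovy', 'cx', 'cy', 'cam_to_world']
0.1 [ 0.19641054 -0.56628596  0.22190005] [[ 9.44803132e-01  3.27638341e-01 -3.99203878e-04]
 [ 3.27638553e-01 -9.44801811e-01  1.58660513e-03]
 [ 1.42664128e-04 -1.62982408e-03 -9.99998662e-01]] -0.0187
```

View pics/top0.png

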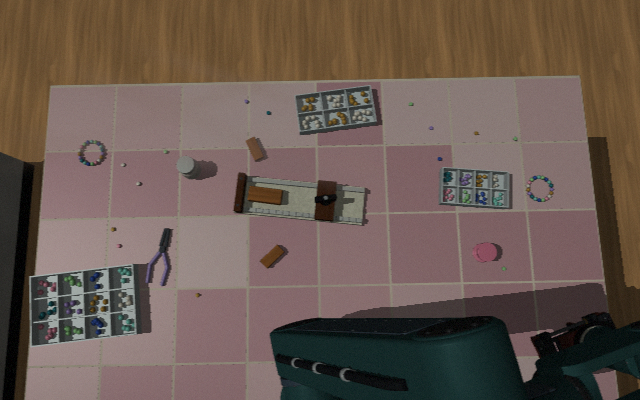

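View pics/side0.png

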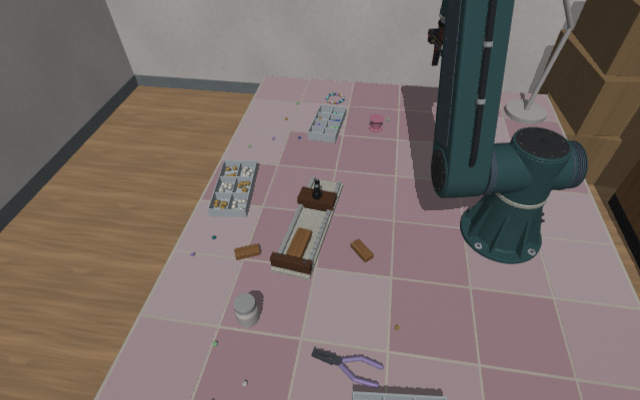

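Top view: the fence is at about (240,193), the stop at (326,200) and the knob at (325,199). Three blocks look alike, at (266,195), (257,149) and (272,256). The one at (266,195) lies in the jig bed and is the largest, so it fits the description. I'll confirm it in a crop and measure.

```bash
cat > h.py <<'E'
from rig import sense,cams,robot
import cv2,numpy as np
def ray(d,uv):
    uv=np.atleast_2d(np.asarray(uv,float)); f=d["image"].shape[0]/2/np.tan(np.radians(d["fovy"]/2))
    T=np.array(d["cam_to_world"])
    v=np.c_[(uv[:,0]-d["cx"])/f,-(uv[:,1]-d["cy"])/f,-np.ones(len(uv))]@T[:3,:3].T
    return T[:3,3],v
def onz(d,uv,z):
    o,v=ray(d,uv); return o+v*((z-o[2])/v[:,2])[:,None]
def px(d,P):
    T=np.array(d["cam_to_world"]); f=d["image"].shape[0]/2/np.tan(np.radians(d["fovy"]/2))
    c=(np.atleast_2d(P)-T[:3,3])@T[:3,:3]; return np.c_[d["cx"]-f*c[:,0]/c[:,2],d["cy"]+f*c[:,1]/c[:,2]]
E
python3 - <<'E'
from h import *
d=cams.get_image("top"); s=cams.get_image("side")
a=cv2.resize(d["image"][130:275,225:380],None,fx=5,fy=5,interpolation=cv2.INTER_CUBIC)[:,:775][:600]
cv2.imwrite("pics/c1.png",a)
b=cv2.resize(s["image"][165:285,230:390],None,fx=5,fy=5,interpolation=cv2.INTER_CUBIC)
cv2.imwrite("pics/c2.png",b)
for n,im in(("top",d),("side",s)):
    hsv=cv2.cvtColor(im["image"],cv2.COLOR_BGR2HSV)
    for p in ([(240,193),(320,190),(266,195),(325,199),(272,256)] if n=="top" else [(293,263),(325,200),(300,243),(317,190)]): print(n,p,hsv[p[1],p[0]])
E
```

```text
top (240, 193) [ 14 213  43]
top (320, 190) [  9 165  48]
top (266, 195) [ 14 182  94]
top (325, 199) [80 20 76]
top (272, 256) [ 14 178  90]
side (293, 263) [ 11 125  63]
side (325, 200) [ 12 127  66]
side (300, 243) [ 14 137 104]
side (317, 190) [105  38  27]
```

View pics/c1.png

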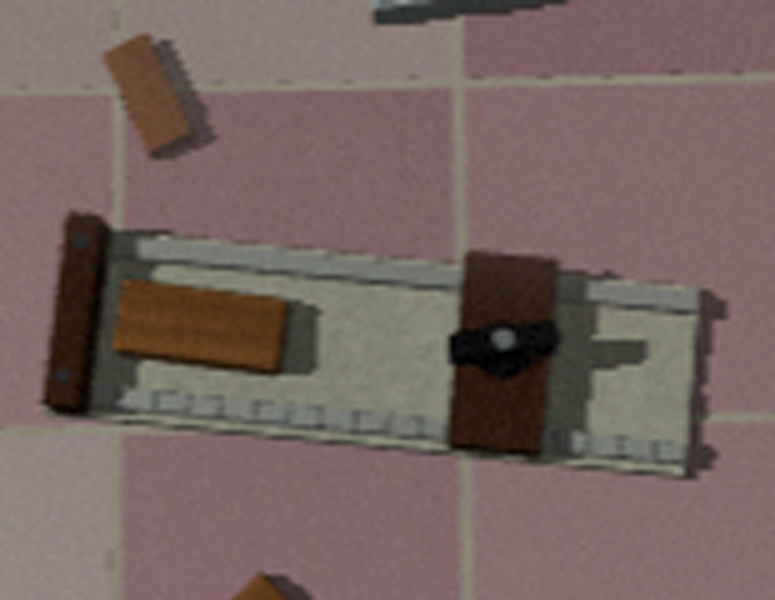

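View pics/c2.png

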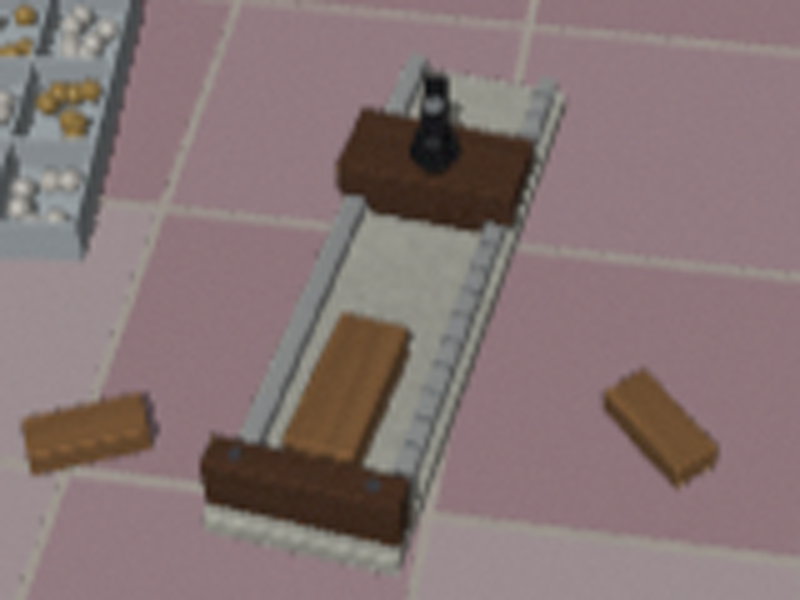

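The crop shows the block in the bed at (267,195). It's about 33x15 px, clearly larger than the two loose decoys, so it's the one meant. The knob bar lies nearly along the rails, i.e. locked. Next I'll work out the geometry.

```bash
cat > meas.py <<'E'
from h import *
def run():
    d=cams.get_image("top"); im=d["image"]; hsv=cv2.cvtColor(im,cv2.COLOR_BGR2HSV).astype(int)
    H,S,V=hsv[...,0],hsv[...,1],hsv[...,2]
    roi=np.zeros(H.shape,bool); roi[165:232,228:372]=1
    dark=roi&(S>110)&(V<68)&((H<20)|(H>170)); black=roi&(V<40)&(S<110); blk=roi&(S>140)&(V>=72)&(H<20)
    out={}
    for name,m,z in(("stopfence",dark,.056),("knob",black,.096),("block",blk,.044)):
        n,l,st,c=cv2.connectedComponentsWithStats(m.astype(np.uint8))
        for i in range(1,n):
            if st[i,4]<60: continue
            v,u=np.nonzero(l==i); P=onz(d,np.c_[u,v],z)[:,:2]
            (c0,wh,a)=cv2.minAreaRect(P.astype(np.float32)*1000)
            print(name,st[i],"cent",P.mean(0).round(4),"rect",np.round(c0,1),np.round(wh,1),round(a,1))
    return d
if __name__=="__main__":
    d=run()
    f=lambda L:np.array(L)/5.+[225-.4,130-.4]
    print("stop top corners\n",onz(d,f([(467,254),(558,260),(542,453),(450,445)]),.056).round(4))
    print("fence top\n",onz(d,f([(68,213),(105,218),(83,412),(48,408)]),.056).round(4))
    print("bar ends",onz(d,f([(450,346),(557,334)]),.096).round(4))
    print("cap",onz(d,f([(504,339)]),.098).round(4))
    s=cams.get_image("side"); g=lambda L:np.array(L)/5.+[230-.4,165-.4]
    print("side stop top",onz(s,g([(362,108),(537,140),(515,190),(343,158)]),.056).round(4))
    print("side fence top",onz(s,g([(213,438),(410,480)]),.056).round(4), "cap",onz(s,g([(434,104)]),.098).round(4))
E
python3 meas.py
```

```text
stopfence [234 173  12  40 297] cent [0.5934 0.2286] rect [595.4 227.9] [ 25.3 117.5] 83.3
stopfence [317 181  19  16 217] cent [ 0.6018 -0.0242] rect [602.1 -25.8] [53.2 45.1] 88.9
stopfence [315 200  20  21 314] cent [ 0.5344 -0.0197] rect [539.2 -19.3] [53.5 61.2] 83.5
knob [315 194  22  12 125] cent [ 0.5649 -0.0233] rect [561.5 -23.4] [29.6 61.1] 4.7
block [248 186  34  18 446] cent [0.59   0.1577] rect [590.1 157.3] [96.5 41.6] 81.4
stop top corners
 [[ 0.6269 -0.0027  0.056 ]
 [ 0.6223 -0.0564  0.056 ]
 [ 0.5075 -0.0442  0.056 ]
 [ 0.5132  0.0094  0.056 ]]
fence top
 [[0.6563 0.234  0.056 ]
 [0.6529 0.2119 0.056 ]
 [0.5367 0.2239 0.056 ]
 [0.5395 0.2444 0.056 ]]
bar ends [[ 0.565   0.0081  0.096 ]
 [ 0.5708 -0.0532  0.096 ]]
cap [[ 0.5681 -0.0228  0.098 ]]
side stop top [[ 6.211e-01 -5.880e-02  5.600e-02]
 [ 5.046e-01 -4.570e-02  5.600e-02]
 [ 5.123e-01  2.000e-04  5.600e-02]
 [ 6.242e-01 -1.200e-02  5.600e-02]]
side fence top [[0.6521 0.2141 0.056 ]
 [0.5385 0.2259 0.056 ]] cap [[ 0.5669 -0.0259  0.098 ]]
```

```bash
cat > go.py <<'E'
import sys; from h import *
from scipy.spatial.transform import Rotation as Ro
# usage: go.py x y z yaw(deg of tool y axis): shift/turn entries from the measured pose
x,y,z,a=map(float,sys.argv[1:5]); s=sense(); R=np.array(s["tool_rot"]); p=np.array(s["tcp_pos"])
c,n=np.cos(np.radians(a)),np.sin(np.radians(a)); yv=np.array([c,n,0]); zv=np.array([0,0,-1]); G=np.c_[np.cross(yv,zv),yv,zv]
print("shift",(R.T@(np.array([x,y,z])-p)/.75).round(4).tolist(),"turn",(Ro.from_matrix(R.T@G).as_rotvec()/np.pi).round(4).tolist())
print("t",s["t"],"p",p.round(4),"yaw",np.degrees(np.arctan2(R[1,1],R[0,1])).round(2),"F",np.round(s["contact_force"],1),"M",np.round(s["ft_torque"],2),"op",s["opening"],"ff",s["finger_force"],"q",np.round(s["joint_pos"],1))
E
python3 go.py 0.5675 -0.024 0.16 5.4
```

```text
shift [0.7044, -0.5214, 0.0836] turn [-0.0002, -0.0002, -0.4237]
t 0.3 p [ 0.1965 -0.5666  0.2223] yaw -70.87 F [ 0.3 -0.8  0.7] M [ 0.02  0.02 -0.04] op 0.9984820631479826 ff 0.0 q [-77.5  20.6  86.6   0.   72.9  -6.6]
```

```bash
python3 -m pendant '[[[0.704,-0.521,0.04],[0,0,-0.4237],60],[[0.704,-0.521,0.04],[0,0,-0.4237],60],[[0.704,-0.521,0.04],[0,0,-0.4237],60],[[0.704,-0.521,0.04],[0,0,-0.4237],60],[[0.704,-0.521,0.04],[0,0,-0.4237],60],[[0.704,-0.521,0.04],[0,0,-0.4237],60],[[0.704,-0.521,0.04],[0,0,-0.4237],60],[[0.704,-0.521,0.04],[0,0,-0.4237],60],[[0.704,-0.521,0.04],[0,0,-0.4237],60],[[0.704,-0.521,0.04],[0,0,-0.4237],60],[[0.704,-0.521,0.04],[0,0,-0.4237],60],[[0.704,-0.521,0.04],[0,0,-0.4237],60]]'; python3 go.py 0.5675 -0.024 0.13 5.4
```

```text
t: 1.5
tcp_pos: [0.5359, -0.0702, 0.1954]
tool_rot: [[-0.094, 0.996, 0.0], [0.996, 0.094, -0.0], [-0.0, 0.0, -1.0]]
contact_force: [0.4, -0.6, 0.3]
opening: 0.684
finger_force: 0.0
shift [0.0574, 0.0477, 0.0872] turn [0.0002, 0.0001, 0.0]
t 1.5 p [ 0.5359 -0.0702  0.1954] yaw 5.4 F [ 0.4 -0.6  0.3] M [-0.06 -0.1  -0.  ] op 0.6843094137316895 ff 0.0 q [-14.8  17.2  95.9  -0.   66.9 -20.2]
```

```bash
python3 -m pendant '[[[0.0574,0.0477,0.0872],[0,0,0],60],[[0.0574,0.0477,0.0872],[0,0,0],60],[[0.0574,0.0477,0.0872],[0,0,0],60],[[0.0574,0.0477,0.0872],[0,0,0],60]]' >/dev/null; python3 go.py 0.5675 -0.024 0.072 5.4; python3 - <<'E'
from h import *
for n,(a,b,c,e) in (("top",(165,235,280,370)),("side",(150,230,270,380))):
    d=cams.get_image(n); cv2.imwrite(f"pics/{n}2.png",cv2.resize(d["image"][a:b,c:e],None,fx=7,fy=7,interpolation=cv2.INTER_CUBIC))
E
```

```text
shift [0.0022, 0.0024, 0.0768] turn [-0.0006, -0.0, 0.0004]
t 1.9 p [ 0.5659 -0.0258  0.1296] yaw 5.47 F [ 0.1 -0.4  0.4] M [-0.03 -0.1  -0.08] op 0.6806856916353254 ff 0.0 q [ -9.6  23.6  96.6  -0.   59.8 -15. ]
```

View pics/side2.png

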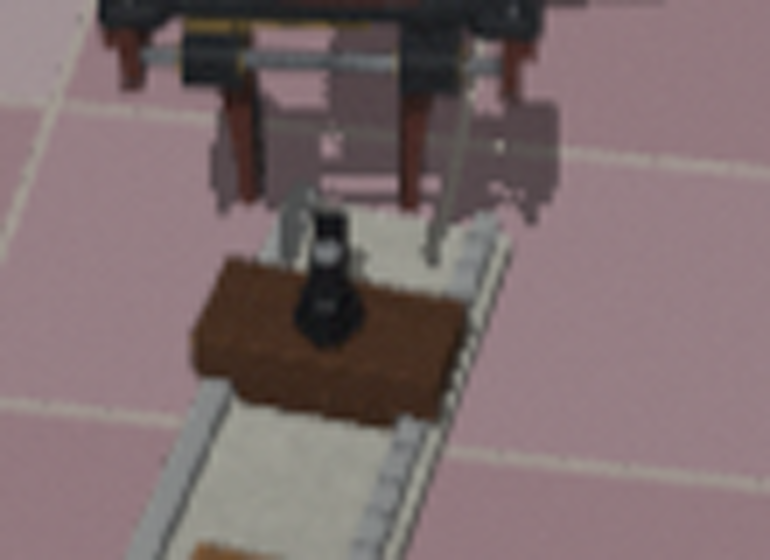

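The fingertips, at about (248,195) and (412,200) in the crop, straddle the knob bar at (330,240) evenly. Next: descend and grip.

```bash
python3 -m pendant '[[[0.001,0.001,0.04],[0,0,0],60],[[0.001,0.001,0.076],[0,0,0],60],[[0.001,0.001,0.076],[0,0,0],60],[[0.001,0.001,0.076],[0,0,0],30],[[0.001,0.001,0.076],[0,0,0],10],[[0.001,0.001,0.076],[0,0,0],10],[[0.001,0.001,0.076],[0,0,0],10],[[0.001,0.001,0.076],[0,0,0],10],[[0.001,0.001,0.076],[0,0,0],10],[[0.001,0.001,0.076],[0,0,0],10],[[0.001,0.001,0.076],[0,0,0],10]]' 35; python3 go.py 0.5675 -0.024 0.072 68
```

```text
t: 3.1
tcp_pos: [0.5687, -0.025, 0.0734]
tool_rot: [[-0.094, 0.996, 0.003], [0.996, 0.094, 0.0], [-0.0, 0.003, -1.0]]
contact_force: [4.5, 0.9, -0.1]
opening: 0.18
finger_force: 35.0
shift [0.0015, -0.0015, 0.0018] turn [0.0007, 0.0005, -0.3477]
t 3.1 p [ 0.5687 -0.025   0.0734] yaw 5.41 F [ 4.5  0.9 -0.1] M [ 0.21 -0.74  0.21] op 0.1800104664866771 ff 34.96928036212921 q [ -9.5  28.   99.2   0.   52.6 -14.9]
```

```bash
python3 -m pendant '[[[0,0,0],[0,0,-0.04],10],[[0,0,0],[0,0,-0.08],10],[[0,0,0],[0,0,-0.12],10],[[0,0,0],[0,0,-0.16],10],[[0,0,0],[0,0,-0.2],10],[[0,0,0],[0,0,-0.24],10],[[0,0,0],[0,0,-0.28],10],[[0,0,0],[0,0,-0.31],10],[[0,0,0],[0,0,-0.335],10],[[0,0,0],[0,0,-0.335],10],[[0,0,0],[0,0,-0.335],10]]'; python3 go.py 0.5781 0.0754 0.0734 65.7; python3 - <<'E'
from h import *
d=cams.get_image("side"); cv2.imwrite("pics/side3.png",cv2.resize(d["image"][150:285,250:380],None,fx=4,fy=4,interpolation=cv2.INTER_CUBIC))
E
```

```text
t: 4.2
tcp_pos: [0.5697, -0.0253, 0.0733]
tool_rot: [[-0.911, 0.412, 0.004], [0.412, 0.911, -0.0], [-0.004, 0.001, -1.0]]
contact_force: [7.3, 0.7, -2.2]
opening: 0.182
finger_force: 35.0
shift [0.0451, 0.127, -0.0001] turn [0.0005, 0.0014, -0.0]
t 4.2 p [ 0.5697 -0.0253  0.0733] yaw 65.69 F [ 7.3  0.7 -2.2] M [ 0.   -1.14  0.11] op 0.1822291247401215 ff 34.9660062789917 q [ -9.5  28.   99.2   0.   52.6 -75.2]
```

View pics/side3.png

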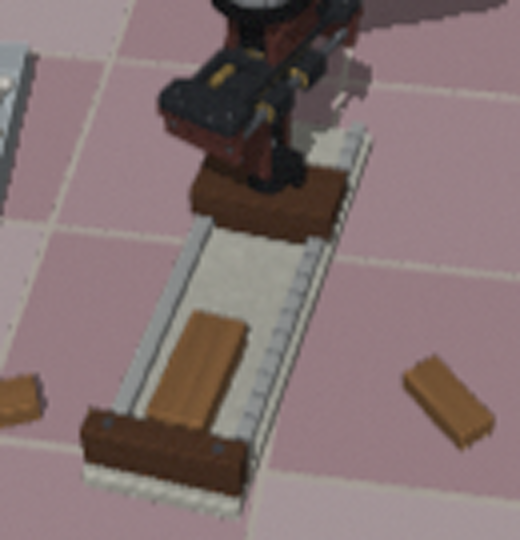

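The knob has turned with the fingers, by about 60°, and the block still lies clear of the stop and the fence. Next: slide along the rails at a moderate speed.

```bash
python3 -m pendant '[[[0.005,0.016,0],[0,0,0],10],[[0.01,0.032,0],[0,0,0],10],[[0.015,0.048,0],[0,0,0],10],[[0.02,0.064,0],[0,0,0],10],[[0.025,0.08,0],[0,0,0],10],[[0.03,0.096,0],[0,0,0],10],[[0.035,0.112,0],[0,0,0],10],[[0.0388,0.125,0],[0,0,0],10],[[0.0388,0.125,0],[0,0,0],10],[[0.0388,0.125,0],[0,0,0],10]]'; python3 go.py 0.5805 0.0914 0.0734 65.7; python3 - <<'E'
from h import *
d=cams.get_image("side"); cv2.imwrite("pics/side4.png",cv2.resize(d["image"][150:285,250:380],None,fx=4,fy=4,interpolation=cv2.INTER_CUBIC))
E
```

```text
t: 5.25
tcp_pos: [0.5814, 0.0726, 0.0733]
tool_rot: [[-0.912, 0.411, 0.004], [0.411, 0.912, -0.0], [-0.003, 0.002, -1.0]]
contact_force: [5.8, 0.7, -2.0]
opening: 0.179
finger_force: 35.0
shift [0.0114, 0.0223, -0.0001] turn [0.0005, 0.0011, 0.0001]
t 5.25 p [0.5814 0.0726 0.0733] yaw 65.72 F [ 5.8  0.7 -2. ] M [ 0.1  -1.05  0.08] op 0.17932248313996424 ff 34.969156980514526 q [  0.4  29.   97.1  -0.   53.7 -65.4]
```

View pics/side4.png

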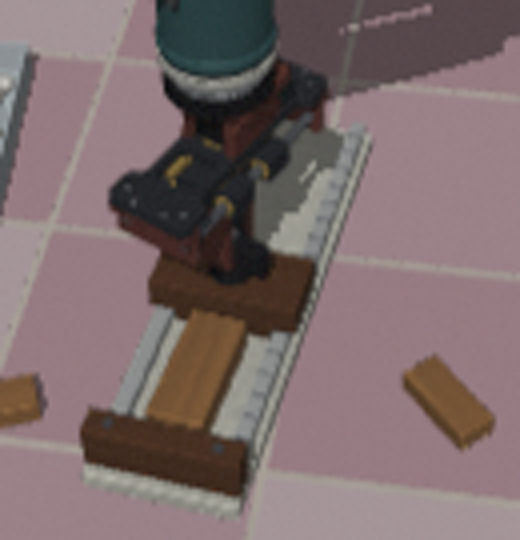

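The stop is now about at the block's near end, with roughly 15 mm left to go. I'll creep from here while watching the force.

```bash
python3 -m pendant '[[[0.0008,0.0025,0],[0,0,0],10],[[0.0016,0.005,0],[0,0,0],10],[[0.0024,0.0076,0],[0,0,0],10],[[0.0033,0.0102,0],[0,0,0],10],[[0.0041,0.0127,0],[0,0,0],10],[[0.0049,0.0152,0],[0,0,0],10],[[0.0049,0.0152,0],[0,0,0],10]]' | grep -E "tcp|force"; python3 -m pendant '[[[0.0004,0.0013,0],[0,0,0],10],[[0.0008,0.0025,0],[0,0,0],10],[[0.0008,0.0025,0],[0,0,0],10]]' | grep -E "tcp|force"
```

```text
tcp_pos: [0.5827, 0.0836, 0.0733]
contact_force: [5.6, -1.8, -0.2]
finger_force: 35.0
tcp_pos: [0.5829, 0.0854, 0.0733]
contact_force: [5.0, -2.6, -0.9]
finger_force: 35.0
```

```bash
python3 -m pendant '[[[0.0004,0.0013,0],[0,0,0],10],[[0.0004,0.0013,0],[0,0,0],10]]' | grep -E "tcp|contact";python3 -m pendant '[[[0.0004,0.0013,0],[0,0,0],10],[[0.0004,0.0013,0],[0,0,0],10]]' | grep -E "tcp|contact"
```

```text
tcp_pos: [0.583, 0.0863, 0.0733]
contact_force: [5.5, -2.8, -0.5]
tcp_pos: [0.5831, 0.0873, 0.0733]
contact_force: [6.1, -1.9, -1.7]
```

```bash
for i in 1; do python3 -m pendant '[[[0.0004,0.0013,0],[0,0,0],10],[[0.0004,0.0013,0],[0,0,0],10]]' | grep -E "tcp|contact"; python3 -m pendant '[[[0.0004,0.0013,0],[0,0,0],10],[[0.0004,0.0013,0],[0,0,0],10]]' | grep -E "tcp|contact"; python3 -m pendant '[[[0.0004,0.0013,0],[0,0,0],10],[[0.0004,0.0013,0],[0,0,0],10]]' | grep -E "tcp|contact"; done; python3 meas.py | head -5;  python3 - <<'E'
from h import *
d=cams.get_image("side"); cv2.imwrite("pics/side5.png",cv2.resize(d["image"][205:285,255:345],None,fx=7,fy=7,interpolation=cv2.INTER_CUBIC))
E
```

```text
tcp_pos: [0.5832, 0.0883, 0.0733]
contact_force: [5.4, -3.0, -0.5]
tcp_pos: [0.5834, 0.0894, 0.0733]
contact_force: [5.4, -1.7, -1.2]
tcp_pos: [0.5835, 0.0904, 0.0733]
contact_force: [5.1, -3.2, -0.8]
stopfence [274 197  18  17 173] cent [0.548  0.1026] rect [555.3 102.9] [50.5 47.5] 88.9
knob [246 172  46  20 453] cent [0.6191 0.1464] rect [613.7 139.9] [133.1  47.8] 80.0
knob [300 177  18  34 270] cent [0.5759 0.0271] rect [582.3  23.6] [97.2 47.4] 4.4
knob [242 221  53  11 298] cent [0.489  0.1386] rect [489.5 141. ] [147.   28.4] 88.9
block [254 189  23  15 200] cent [0.5826 0.1621] rect [585.3 155.5] [68.4 36.6] 82.8
```

View pics/side5.png

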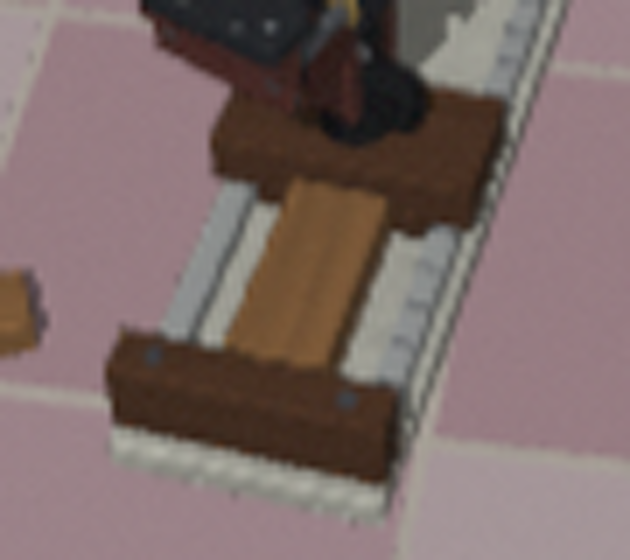

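The block touches the stop at (340,190), and force is still only about 3 N, so the fence isn't reached yet. I'll keep creeping.

```bash
python3 -m pendant '[[[0.0004,0.0013,0],[0,0,0],10],[[0.0004,0.0013,0],[0,0,0],10]]' | grep -E "tcp|contact"; python3 -m pendant '[[[0.0004,0.0013,0],[0,0,0],10],[[0.0004,0.0013,0],[0,0,0],10]]' | grep -E "tcp|contact"
```

```text
tcp_pos: [0.5837, 0.0914, 0.0733]
contact_force: [6.2, -2.4, -0.8]
tcp_pos: [0.5836, 0.0914, 0.0733]
contact_force: [5.0, -6.4, 0.1]
```

```bash
python3 -m pendant '[[[0.0004,0.0013,0],[0,0,0],10],[[0.0004,0.0013,0],[0,0,0],10]]' | grep -E "tcp|contact"; python3 -m pendant '[[[0.0004,0.0013,0],[0,0,0],10],[[0.0004,0.0013,0],[0,0,0],10]]' | grep -E "tcp|contact"
```

```text
tcp_pos: [0.5836, 0.0915, 0.0733]
contact_force: [4.1, -9.9, 0.1]
tcp_pos: [0.5836, 0.0916, 0.0733]
contact_force: [4.4, -13.7, 0.8]
```

The position has stalled and force is climbing (14 N), so the block is snug between the stop and the fence. Next: tighten clockwise while holding this push.

```bash
python3 -m pendant '[[[0,0,0],[0,0,0.045],10],[[0,0,0],[0,0,0.09],10],[[0,0,0],[0,0,0.135],10],[[0,0,0],[0,0,0.18],10],[[0,0,0],[0,0,0.225],10],[[0,0,0],[0,0,0.27],10],[[0,0,0],[0,0,0.31],10],[[0,0,0],[0,0,0.35],10],[[0,0,0],[0,0,0.375],10],[[0,0,0],[0,0,0.39],10],[[0,0,0],[0,0,0.4],10],[[0,0,0],[0,0,0.4],10]]'; python3 go.py 0.58 0.09 0.13 -6.5
```

```text
t: 9.45
tcp_pos: [0.5821, 0.0908, 0.0734]
tool_rot: [[0.109, 0.994, -0.0], [0.994, -0.109, -0.007], [-0.007, 0.001, -1.0]]
contact_force: [0.8, -16.6, 5.6]
opening: 0.181
finger_force: 35.0
shift [-0.0019, -0.0027, -0.0755] turn [0.0002, 0.0022, 0.0014]
t 9.45 p [0.5821 0.0908 0.0734] yaw -6.24 F [  0.8 -16.6   5.6] M [-2.8  -0.18  0.07] op 0.18076557899833987 ff 34.968865513801575 q [ 2.4 29.3 96.4 -0.5 54.3  8.9]
```

```bash
python3 -m pendant '[[[0,0,0],[0,0,0.01],10],[[0,0,0],[0,0,0.02],10],[[0,0,0],[0,0,0.025],10],[[0,0,0],[0,0,0.025],10]]';  python3 go.py 0.58 0.09 0.13 -6.5|tail -1; python3 -m pendant '[[[-0.002,0,0],[0,0,-0.005],10],[[-0.0035,0,0],[0,0,-0.01],10],[[-0.0045,0,0],[0,0,-0.01],10],[[-0.0045,0,0],[0,0,-0.01],10]]'
```

```text
t: 9.85
tcp_pos: [0.5821, 0.091, 0.0734]
tool_rot: [[0.185, 0.983, -0.0], [0.983, -0.185, -0.007], [-0.007, 0.001, -1.0]]
contact_force: [1.3, -14.9, 4.4]
opening: 0.184
finger_force: 35.7
t 9.85 p [0.5821 0.091  0.0734] yaw -10.64 F [  1.3 -14.9   4.4] M [-2.56 -0.14  0.74] op 0.18422317445963063 ff 35.739358259415894 q [ 2.4 29.3 96.4 -0.5 54.2 13.4]
t: 10.25
tcp_pos: [0.5821, 0.0908, 0.0734]
tool_rot: [[0.156, 0.988, 0.001], [0.988, -0.156, -0.002], [-0.002, 0.002, -1.0]]
contact_force: [1.5, -6.1, 2.7]
opening: 0.186
finger_force: 34.9
```

The moment rose to 0.74 N m at the tight end, so the knob is at its hard stop. Next: open, lift straight up and back off clear of the view.

```bash
python3 -m pendant '[[[0,0,0],[0,0,0],50],[[0,0,0],[0,0,0],50],[[0,0,0],[0,0,0],50],[[0,0,0],[0,0,0],50],[[0,0,-0.04],[0,0,0],50],[[0,0,-0.1],[0,0,0],50],[[0,0,-0.15],[0,0,0],50],[[0,0,-0.2],[0,0,0],50],[[-0.1,0,-0.25],[0,0,0],50],[[-0.2,0,-0.25],[0,0,0],50],[[-0.3,0,-0.25],[0,0,0],50],[[-0.3,0,-0.25],[0,0,0],50]]'; python3 -m pendant '[[[-0.15,-0.05,0],[0,0,0],50],[[-0.15,-0.05,0],[0,0,0],50],[[-0.15,-0.05,0],[0,0,0],50],[[-0.15,-0.05,0],[0,0,0],50]]' | head -2; python3 meas.py|head -5; python3 - <<'E'
from h import *
d=cams.get_image("top"); e=cams.get_image("side")
a=cv2.resize(d["image"][165:235,225:345],None,fx=6,fy=6,interpolation=cv2.INTER_CUBIC)[:295]
b=cv2.resize(e["image"][205:285,255:375],(720,300) if 0 else None,fx=6,fy=3.75,interpolation=cv2.INTER_CUBIC)
cv2.imwrite("pics/fin.png",np.vstack([a,b]))
E
```

```text
t: 11.45
tcp_pos: [0.5504, -0.1009, 0.259]
tool_rot: [[0.156, 0.988, 0.001], [0.988, -0.156, 0.0], [0.0, 0.001, -1.0]]
contact_force: [1.1, 0.2, 0.4]
opening: 0.572
finger_force: 0.0
t: 11.85
tcp_pos: [0.4949, -0.2069, 0.2583]
stopfence [234 173  62  44 678] cent [0.5693 0.1605] rect [586.7 152.5] [176.4 117.5] 83.6
stopfence [275 177  22  16 250] cent [0.6164 0.0883] rect [617.3  91.4] [62.  41.9] 82.8
knob [275 191  22  10 113] cent [0.5779 0.0907] rect [576.1  91.1] [60.3 26.1] 88.9
block [245 187  32  16 412] cent [0.5895 0.1702] rect [589.7 168.2] [92.4 41.7] 83.4
stop top corners
```

View pics/fin.png

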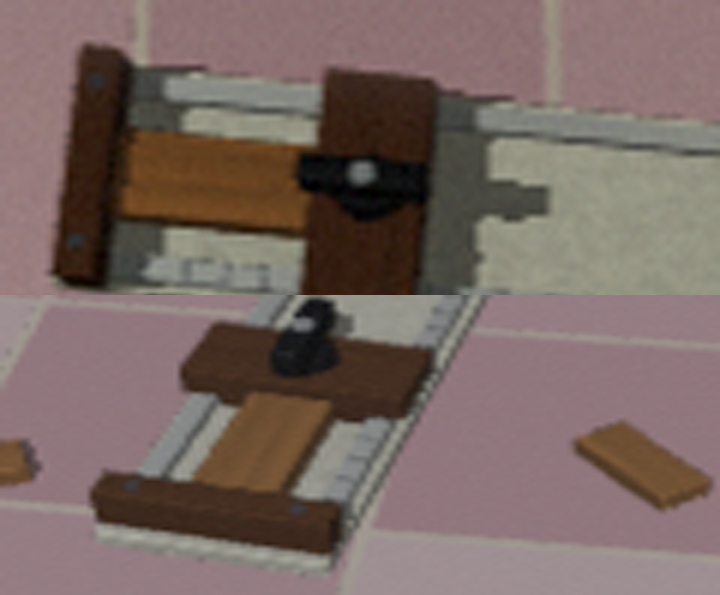

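The final view shows the block touching both the fence (122,175) and the stop (305,190). The knob bar, (300,170) to (425,185), is parallel to the rails, so it's fully tight. The gripper is clear, so I'll hand in.

```bash
python3 -c "
from rig import robot
print(robot.hand_in())"
```

```text
the job is handed in; nothing more can be done
None
```

The stop is set snug with the block held between it and the fence, the knob is turned to its tight end, the gripper is clear, and the job is handed in; the hand-in gave no pass or fail result.

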